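Slide a test coupon under a spring clip

ROBOT

A 6-joint arm with a two-finger parallel gripper is mounted at the origin on a cart in front of the work surface, level with it; the furniture and walls round the work are solid. World frame = base frame: x ahead of the robot, y to its left, z up, the work surface at z = 0. Lengths are in m, angles in rad, forces in N, time in s.
With the tool pointing down it reaches from about 0.325 to 0.875 m from the base axis. Payload 4.4 kg.
Tool frame: the origin (TCP) lies at the very end of the fingers, on their centre line; the grasp point (between the pads) lies 19 mm behind it (env.pinch_z is the distance from the TCP to the grasp point, in m); z points along the fingers, y is the line along which they close (so a half turn about z gives the same grasp; the last joint's range is limited). The gripper opens to 85 mm and grips with 20 to 120 N. Pads are 22 mm wide; open, the fingers measure 114 mm over their backs; the gripper's body (76 mm by 85 mm) begins 54 mm behind the grasp point. The pads swing forward as they close: fully open they stand 13 mm farther back than shut.
Start: joints at [-1.399, 0.207, 1.542, -0, 1.393, -0.15], TCP at [0.182, -0.545, 0.231] pointing down, gripper open.
Joint ranges: [-2.73, 2.73], [-0.86, 2.22], [0.23, 2.46], [-1.11, 4.25], [0.08, 2.63], [-2.82, 2.82]. Speed limits (rad/s): [2.79, 2.79, 3.14, 3.14, 3.14, 3.14].

INTERFACE

Orientations are given as a rotation vector (axis times angle).
In Python, from cell import env, eyes, ticket gives the robot as it stands.
- The arm moves only by the shell command python3 -m handwheel 'ROWS' [FORCE]. ROWS is JSON, a list of rows, each a list of 5 numbers: the finger opening in mm, from 0 to 85.4, then the shift along the tool's x, y, z in units of 25 mm (1.0 is 25 mm), then the turn about the tool's z in units of 8 degrees (1.0 is 8 degrees). A call has 1 to 8 rows; each row shifts and turns the commanded pose from where the row before left it, along the tool's axes as they then stand; what a row does not reach is not made up. A row lasts 1/8 s, in which the tool goes at most 62.5 mm and 10.7 degrees, less where a joint would pass 70% of its speed; a pose out of reach is approached as far as the arm can. A call is refused whole if a number of a shift passes 1 or a number of a turn 1, either way. A call with a gripper value outside its range is refused whole. The fingers move at their own pace and stop on an object; FORCE is the grip in N (left out, the last holds). Time passes only in rows, so rows that do not move let the fingers close. It gives the time, the measured TCP pose, the force, the opening and the grip force at its end, in the units of the state.
- env.state(): the state, without advancing time (a new reading comes with each control period).
- eyes.get_image(name): name is "scene" or "top"; returns a dict with "image" (400x640x3 uint8, red, green, blue), "K" (3x3 intrinsics, pixels), "R" (3x3) and "t" (3): a world point X has camera coordinates R X + t. Camera axes: x right, y down, z forward; pixel columns grow to the right and rows downward; lengths in m; the calibration is good to about 2 mm. A picture is of the moment at which its call begins. There is no depth.
- ticket.sign_off(): hands the job in; it is judged then, once.
The state is a dict: "time_s": time; "joint_positions": joint angles; "joint_vel": joint speeds; "joint_torque": joint torques, N m; "tcp_pos": TCP position; "ee_rot": TCP orientation; "force": force on the tool from outside, world axes, zero at the start; "wrist_torque": the same for the moment, N m; "width": finger opening in m; "gripper_force": force on a finger pad.
Only numpy, scipy, OpenCV 4.12 (cv2) and the standard library are available. Lean on these libraries where they do the work, as an engineer would, in place of code of your own. Each camera call takes 0.05 s, during which the arm holds its last target. There are 200 camera calls.

TASK

Push the red paddle of the spring clip down with one fingertip and, while holding it down, use the other fingertip to push the yellow test coupon along its channel, under the clip's raised nose, until it is fully home against the end stop. Only then let the paddle up so that the clip closes on the coupon, and move clear. Do not pick the coupon up, and leave the other things on the bench alone.

Things in the scene. Friction and masses are not known exactly. Their poses are not given: they have to be found in the camera images.
- nest: fixed nest, 150 x 118 x 34 mm: aluminium channel, red spring clip along its left side. Origin on the bench under the channel's centre line; x along the channel, push direction, to the steel end stop (face at x = 32 mm, top z = 18); y across to the paddle; z up. Channel floor z = 10 mm, from x = -106; guide walls' inner faces y = -19 and 19, top z = 15. Hinge axis along x: y = 28, z = 19.
- coupon: yellow plastic test coupon, 45 g: plate 46 (x) x 36 (y) x 6 mm with an upright tab at its rear edge (x = -23 to -18 mm, 26 mm wide, top 25 mm above the underside) for a fingertip to push. Origin at the centre of the underside, x towards its front edge (x = 23 mm). It starts in the channel short of the clip's nose. Home, front edge at the end stop, its origin is at nest x = 9 mm.
- clip (a joint): angle of the spring clip (rad), limit 0.45. 0 = shut: its black nose (bar 20 mm long, 8 mm thick, over the channel, nest x = 8 to 28 mm) is 1 mm above the channel floor and blocks the coupon. Grows as the paddle is pressed down; from 0.18 on the nose clears the plate; closed on the coupon it reads about 0.17. About 6 N on the paddle's middle hold it at the limit; it springs back.
- paddle (a point): middle of the red paddle's top face, at nest x = -33.5 mm, 34 mm from the hinge axis (y about 60). The paddle is a flat plate along the channel, nest x = -95 to 28 mm, 2 to 48 mm from the hinge axis. Shut, it slopes up 0.35 rad away from the channel (this point 32 mm above the bench); at joint 0.35 it is level, 20 mm above the bench, 15 mm below the tab's top. A fingertip can slide along it.
- home (a point): point on the channel floor, fixed to the nest, where the coupon's origin lies when the coupon is fully home.
- spare: grey coupon of the same shape as the yellow one, lying loose on the bench beside the nest; to be left alone. Origin at the centre of its underside.
- gauge: loose steel plug gauge, 89 x 23 x 20 mm, lying beside the nest; to be left alone.
- lever: loose black plastic lever, 65 x 22 x 14 mm, lying on the bench before the open end of the channel; to be left alone.

How it is judged:
On the way, in this order (a step that is already met when the one before it is completed fails the run):
1. a fingertip holds the paddle down, the nose raised, while the coupon is still in front of the nose (value of joint clip above 0.18 rad and contact force between the fingers and nest above 0.5 N and x of coupon in the frame of nest below -0.012 m), for 0.1 s.
2. the coupon is home against the end stop with the paddle still held down (value of joint clip above 0.18 rad and contact force between the fingers and nest above 0.5 N and x of coupon in the frame of nest above 0.006 m), for 0.1 s.
At the end, for the whole second after the job is handed in: The coupon lies flat (within 0.05 rad) and at rest in the channel, within 3 mm of the end stop (4 mm in plan of home), and the released clip bears on it (clip angle 0.12 to 0.21, contact force over 1.5 N) (x of coupon in the frame of nest between 0.006 and 0.0115 m and horizontal distance between coupon and home below 0.004 m and value of joint clip between 0.12 and 0.21 rad and contact force between nest and coupon above 1.5 N and angle between coupon's own z axis and vertical below 0.05 rad and linear speed of coupon below 0.01 m/s); the robot touches nothing.
It fails at once if the coupon is lifted: its underside rises 12 mm above the channel floor (z of coupon in the frame of nest above 0.022 m).
It fails at once if the coupon is tipped by more than 0.5 rad (angle between coupon's own z axis and vertical above 0.5 rad).
It fails at once if the spare grey coupon is moved by more than 15 mm (distance of spare from where it was at the start of the episode above 0.015 m).
It fails at once if the plug gauge is moved by more than 15 mm (distance of gauge from where it was at the start of the episode above 0.015 m).
It fails at once if the black lever is moved by more than 15 mm (distance of lever from where it was at the start of the episode above 0.015 m).
It also fails if it takes over 48 s, if anything falls off the work surface, if the arm or the gripper's body presses on something with over 40 N, if the wrist force passes 120 N, or if a joint passes its speed limit or range.

## Working session

There is one attempt and no reset: what is moved stays moved. The work goes in short steps, Python scripts to look and compute and a shell command to move; the robot and the scene stay as the last step left them, time stands still between calls to the robot, and variables do not carry over. Pictures are saved under pics/ and viewed, at most 10 in all, crops included, and the job is handed in when it is done.

```bash
ls; mkdir -p pics; python3 - <<'E'
from cell import env,eyes,ticket
import cv2,numpy as np
s=env.state();print(s['time_s'],s['tcp_pos'],s['ee_rot'],s['width'],s['force'],env.pinch_z)
for n in('scene','top'):
    d=eyes.get_image(n);cv2.imwrite(f'pics/{n}0.png',d['image'][:,:,::-1]);np.savez(f'{n}0.npz',**d)
    print(n,d['K'].tolist(),d['R'].round(4).tolist(),d['t'])
E
```

```text
pics
0.0 [ 0.1817404  -0.54472644  0.23010522] [-3.09873162e+00 -5.02979983e-01  4.40784414e-05] 0.08537411380354003 [ 0.61627948 -0.02280982  0.10596512] 0.0187
scene [[361.11486139570553, 0.0, 320.2904332612843], [0.0, 361.11486139570553, 198.26527726053249], [0.0, 0.0, 1.0]] [[-0.6779, -0.735, 0.0134], [-0.56, 0.5045, -0.6572], [0.4763, -0.453, -0.7536]] [0.29315817 0.3486619  0.61816991]
top [[518.3125589362096, 0.0, 318.96789044031794], [0.0, 518.3125589362096, 197.57498217574846], [0.0, 0.0, 1.0]] [[0.0095, -0.9999, -0.0054], [-0.9972, -0.0091, -0.0744], [0.0744, 0.0061, -0.9972]] [-0.08297869  0.5158963   0.86465185]
```

View pics/top0.png

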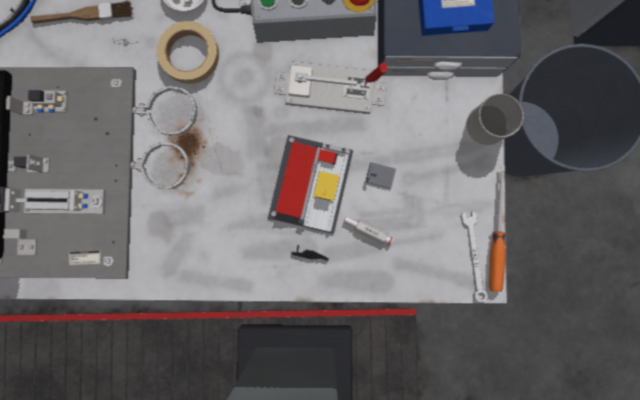

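View pics/scene0.png

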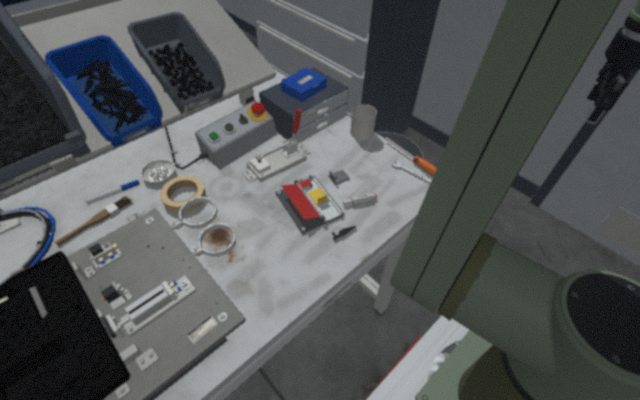

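```bash
cat > h.py <<'E'
import cv2,numpy as np
def load(n): return dict(np.load(n))
def ray(d,uv,z):
    K,R,t=d['K'],d['R'],d['t'];c=-R.T@t
    v=R.T@np.linalg.inv(K)@np.array([uv[0],uv[1],1.]);return c+v*(z-c[2])/v[2]
def proj(d,X):
    p=d['K']@(d['R']@np.asarray(X)+d['t']);return p[:2]/p[2]
def blobs(d,lo,hi,roi,amin=20):
    h=cv2.cvtColor(d['image'],cv2.COLOR_RGB2HSV);m=cv2.inRange(h,lo,hi)
    k=np.zeros_like(m);x0,y0,x1,y1=roi;k[y0:y1,x0:x1]=m[y0:y1,x0:x1]
    c,_=cv2.findContours(k,cv2.RETR_EXTERNAL,cv2.CHAIN_APPROX_NONE)
    return sorted([a for a in c if cv2.contourArea(a)>amin],key=cv2.contourArea)[::-1]
E
python3 - <<'E'
from h import *
d=load('top0.npz')
for nm,lo,hi in(('red',(0,150,70),(10,255,255)),('yel',(18,120,80),(35,255,255))):
    for c in blobs(d,lo,hi,(260,125,360,240)):
        r=cv2.minAreaRect(c);print(nm,cv2.contourArea(c),r,cv2.boxPoints(r).round(1).tolist(),cv2.approxPolyDP(c,3,True)[:,0].tolist())
cv2.imwrite('pics/crop.png',cv2.resize(d['image'][125:275,255:415,::-1],None,fx=5,fy=4*1.25/1.25,interpolation=cv2.INTER_CUBIC)[:600])
E
```

```text
red 1700.5 ((295.84088134765625, 179.218994140625), (25.0030517578125, 72.41755676269531), 13.626993179321289) [[275.20001220703125, 211.5], [292.20001220703125, 141.10000610351562], [316.5, 147.0], [299.5, 217.39999389648438]] [[293, 142], [276, 210], [298, 217], [315, 148]]
red 138.0 ((326.8705749511719, 156.0823516845703), (15.835925102233887, 10.195732116699219), 12.528807640075684) [[318.0, 159.3000030517578], [320.20001220703125, 149.39999389648438], [335.70001220703125, 152.8000030517578], [333.5, 162.8000030517578]] [[320, 151], [319, 159], [333, 162], [335, 153]]
yel 466.0 ((325.96905517578125, 185.80055236816406), (19.787635803222656, 25.559030532836914), 12.994616508483887) [[313.5, 196.0], [319.20001220703125, 171.10000610351562], [338.5, 175.60000610351562], [332.70001220703125, 200.5]] [[320, 172], [314, 196], [332, 200], [338, 176]]
```

View pics/crop.png

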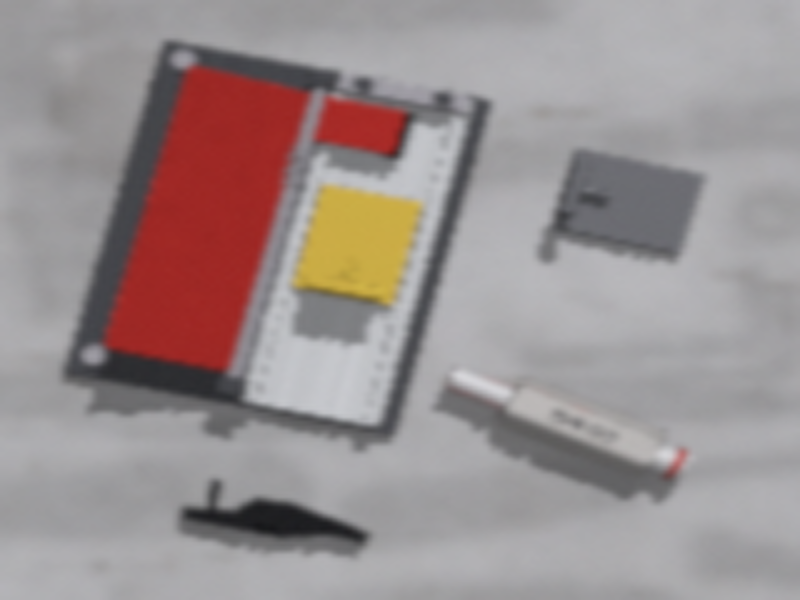

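```bash
cat >> h.py <<'E'
def fit(P,W): # 2D rigid nest->world
    P,W=np.array(P),np.array(W);a,b=P.mean(0),W.mean(0);H=(P-a).T@(W-b)
    th=np.arctan2(H[0,1]-H[1,0],H[0,0]+H[1,1]);R=np.array([[np.cos(th),-np.sin(th)],[np.sin(th),np.cos(th)]])
    return th,R,b-R@a
E
python3 - <<'E'
from h import *
from scipy.spatial.transform import Rotation as Ro
from cell import env
d=load('top0.npz')
c,s=np.cos(.35),np.sin(.35);pt=lambda r:(.028+r*c-.0014*s,.019+r*s+.0014*c)
(yi,zi),(yo,zo)=pt(.002),pt(.048)
box=[(275.2,211.5),(292.2,141.1),(316.5,147.),(299.5,217.4)]
P=[(-.095,yo),(.028,yo),(.028,yi),(-.095,yi)];Z=[zo,zo,zi,zi]
W=[ray(d,u,z)[:2] for u,z in zip(box,Z)]
th,R,t=fit(P,W);print('nest',np.degrees(th),t,'res mm',((R@np.array(P).T).T+t-W).round(4).tolist())
for u in [(313.5,196),(319.2,171.1),(338.5,175.6),(332.7,200.5)]:
    print('coupon plate/tab in nest: z16',R.T@(ray(d,u,.016)[:2]-t),'z35',R.T@(ray(d,u,.035)[:2]-t))
for n,u in(('spare',(381,176)),('gauge',(368,230)),('lever',(310,255))): print(n,R.T@(ray(d,u,.01)[:2]-t))
st=env.state();M=Ro.from_rotvec(st['ee_rot']).as_matrix();print(M.round(3).tolist())
xa,ya=M[:2,0],R[:,0];print('tool x yaw',np.degrees(np.arctan2(M[1,0],M[0,0])))
np.savez('nest.npz',th=th,R=R,t=t)
E
```

```text
nest -12.607195124537405 [ 0.5684377  -0.09617658] res mm [[0.0002, 0.0009], [0.0013, 0.0008], [-0.0012, -0.0005], [-0.0003, -0.0013]]
coupon plate/tab in nest: z16 [-0.05375156  0.01606655] z35 [-0.05512049  0.01543557]
coupon plate/tab in nest: z16 [-0.00977284  0.01632537] z35 [-0.0120868   0.01568883]
coupon plate/tab in nest: z16 [-0.0098277  -0.01769421] z35 [-0.01214048 -0.01759972]
coupon plate/tab in nest: z16 [-0.05380777 -0.0176664 ] z35 [-0.0551755  -0.01757251]
spare [ 0.0068748  -0.08933099]
gauge [-0.08899539 -0.08802254]
lever [-0.15310242 -0.00099228]
[[0.949, 0.316, -0.0], [0.316, -0.949, 0.002], [0.0, -0.002, -1.0]]
tool x yaw 18.43564430871681
```

```bash
python3 -m handwheel '[[46,0,0,0,0.97],[46,0,0,0,0.97],[46,0,0,0,0.97],[46,0,0,0,0.97],[46,0,0,0,0]]' 20
cat >> h.py <<'E'
def rel(gx,gy):
    from cell import env
    from scipy.spatial.transform import Rotation as Ro
    n=load('nest.npz');s=env.state();M=Ro.from_rotvec(s['ee_rot']).as_matrix()
    p=np.array(s['tcp_pos']);g=n['R']@[gx,gy]+n['t']
    q=n['R'].T@(p[:2]-n['t'])
    print('t',round(s['time_s'],2),'nest xy',q.round(4),'z',p[2].round(4),'yaw err',np.degrees(np.arctan2(M[1,0],M[0,0])-n['th']).round(2),
     'units to go',(M.T@np.r_[g-p[:2],0]/.025).round(2),'F',np.round(s['force'],2),'w',round(s['width'],4))
E
python3 -c "
from h import *;rel(-.075,.031)"
```

```text
time_s: 0.72
tcp_pos: [0.1818, -0.5451, 0.2307]
ee_rot: [-3.122, 0.342, 0.001]
force: [0.6, -0.1, -0.7]
width: 0.0459
gripper_force: 0.0
t 0.72 nest xy [-0.2794 -0.5225] z 0.2307 yaw err 0.09 units to go [ 8.210e+00 -2.213e+01  2.000e-02] F [ 0.58 -0.09 -0.71] w 0.0459
```

```bash

python3 -m handwheel '[[46,0.37,-1,0,0],[46,0.37,-1,0,0],[46,0.37,-1,0,0],[46,0.37,-1,0,0],[46,0.37,-1,0,0],[46,0.37,-1,0,0],[46,0.37,-1,0,0],[46,0.37,-1,0,0]]' >/dev/null
python3 -m handwheel '[[46,0.37,-1,0,0],[46,0.37,-1,0,0],[46,0.37,-1,0,0],[46,0.37,-1,0,0],[46,0.37,-1,0,0],[46,0.37,-1,0,0],[46,0.37,-1,0,0],[46,0.37,-1,0,0]]' >/dev/null
python3 -m handwheel '[[46,0.37,-1,0,0],[46,0.37,-1,0,0],[46,0.37,-1,0,0],[46,0.37,-1,0,0],[46,0.37,-1,0,0],[46,0.37,-1,0,0],[46,0,0,0,0]]'
python3 -c "
from h import *;rel(-.075,.031)"
```

```text
time_s: 3.6
tcp_pos: [0.5007, -0.0516, 0.2312]
ee_rot: [-3.123, 0.338, 0.0]
force: [-0.3, -1.4, 0.1]
width: 0.0459
gripper_force: 0.0
t 3.6 nest xy [-0.0759  0.0288] z 0.2312 yaw err 0.24 units to go [ 0.04 -0.09 -0.  ] F [-0.35 -1.36  0.12] w 0.0459
```

```bash

python3 -m handwheel '[[46,0.04,-0.09,1,0.03],[46,0,0,1,0],[46,0,0,1,0],[46,0,0,1,0],[46,0,0,1,0],[46,0,0,1,0],[46,0,0,1,0],[46,0,0,0,0]]'
python3 - <<'E'
from h import *
from cell import eyes
rel(-.075,.031)
d=eyes.get_image('top');e=eyes.get_image('scene')
a=cv2.resize(d['image'][125:245,250:370],None,fx=4,fy=4,interpolation=2);b=cv2.resize(e['image'][140:260,250:330],None,fx=4,fy=4,interpolation=2)
cv2.imwrite('pics/hover.png',np.hstack([a,b])[:,:,::-1])
E
```

```text
time_s: 4.6
tcp_pos: [0.4992, -0.0511, 0.0544]
ee_rot: [-3.121, 0.351, 0.009]
force: [-0.7, 0.2, -0.4]
width: 0.0462
gripper_force: 0.0
t 4.6 nest xy [-0.0774  0.0289] z 0.0544 yaw err -0.23 units to go [ 0.1  -0.09 -0.  ] F [-0.66  0.18 -0.38] w 0.0462
```

View pics/hover.png

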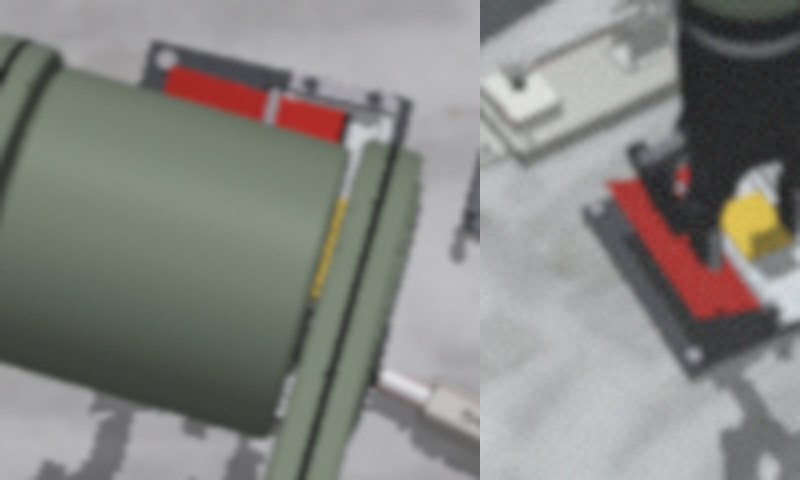

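```bash

for i in 1; do python3 -m handwheel '[[46,0.05,-0.09,0.2,0],[46,0,0,0.4,0],[46,0,0,0.2,0],[46,0,0,0,0]]'|grep -E 'tcp|force'
python3 -m handwheel '[[46,0,0,0.2,0],[46,0,0,0,0]]'|grep -E 'tcp|force'
python3 -m handwheel '[[46,0,0,0.15,0],[46,0,0,0,0]]'|grep -E 'tcp|force'; done
python3 - <<'E'
from h import *
from cell import eyes
rel(-.075,.031)
e=eyes.get_image('scene')
np.savez('s1.npz',**e)
cv2.imwrite('pics/press1.png',cv2.resize(e['image'][160:250,265:375],None,fx=6,fy=6,interpolation=2)[:,:,::-1])
E
```

```text
tcp_pos: [0.503, -0.0491, 0.0356]
force: [0.3, -0.2, 0.1]
gripper_force: 0.0
tcp_pos: [0.5033, -0.0492, 0.0309]
force: [-0.5, 1.2, -0.5]
gripper_force: 0.0
tcp_pos: [0.5041, -0.0493, 0.0277]
force: [0.1, 0.3, 2.4]
gripper_force: 1.0
t 5.7 nest xy [-0.073   0.0317] z 0.0277 yaw err -0.24 units to go [-0.08  0.03 -0.  ] F [0.13 0.32 2.37] w 0.0462
```

View pics/press1.png

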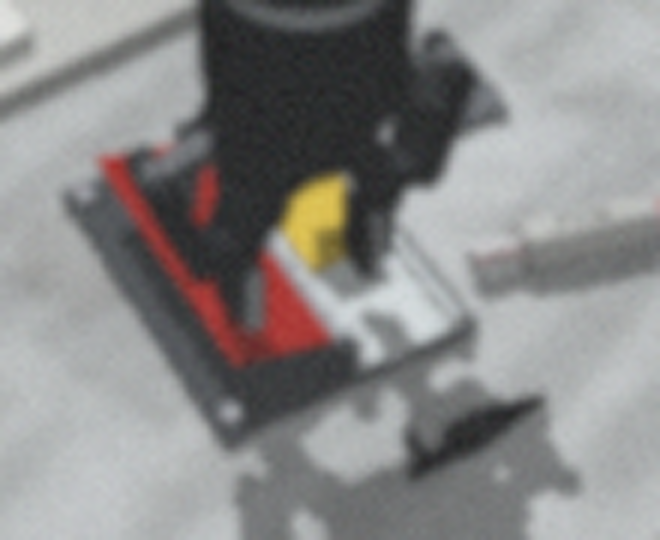

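```bash

python3 -m handwheel '[[46,0,0,0.15,0],[46,0,0,0.1,0],[46,0,0,0,0]]'|grep -E 'tcp|force'
python3 -m handwheel '[[46,0,0,0.1,0],[46,0,0,0.1,0],[46,0,0,0,0]]'|grep -E 'tcp|force'
python3 - <<'E'
from h import *
from cell import eyes
rel(-.075,.031)
e=eyes.get_image('scene');np.savez('s2.npz',**e)
n=load('nest.npz');P=lambda x,y,z:((proj(e,np.r_[n['R']@[x,y]+n['t'],z])-[265,160])*6).round(0)
print('tips exp',P(-.073,.062,.02),P(-.073,.001,.02),'tab top back',P(-.0558,.013,.035),P(-.0558,-.013,.035))
c,s=np.cos,np.sin
for q in(0,.2,.3,.4,.45):
    b=.35-q;f=lambda x,r:P(x,.028+r*c(b)-.0014*s(b),.019+r*s(b)+.0014*c(b));print(q,'far',f(.028,.048),'near',f(-.095,.048))
cv2.imwrite('pics/press2.png',cv2.resize(e['image'][160:250,265:375],None,fx=6,fy=6,interpolation=2)[:,:,::-1])
E
```

```text
tcp_pos: [0.5042, -0.0491, 0.0215]
force: [1.0, 2.6, 4.2]
gripper_force: 1.8
tcp_pos: [0.5042, -0.049, 0.0165]
force: [1.3, 3.7, 5.3]
gripper_force: 3.0
t 6.5 nest xy [-0.0729  0.032 ] z 0.0165 yaw err -0.25 units to go [-0.08  0.04 -0.  ] F [1.28 3.7  5.28] w 0.0461
tips exp [235. 330.] [368. 272.] tab top back [321. 230.] [377. 207.]
0 far [ 95. 148.] near [237. 353.]
0.2 far [ 91. 165.] near [231. 370.]
0.3 far [ 90. 173.] near [230. 378.]
0.4 far [ 91. 181.] near [230. 386.]
0.45 far [ 92. 185.] near [230. 389.]
```

View pics/press2.png

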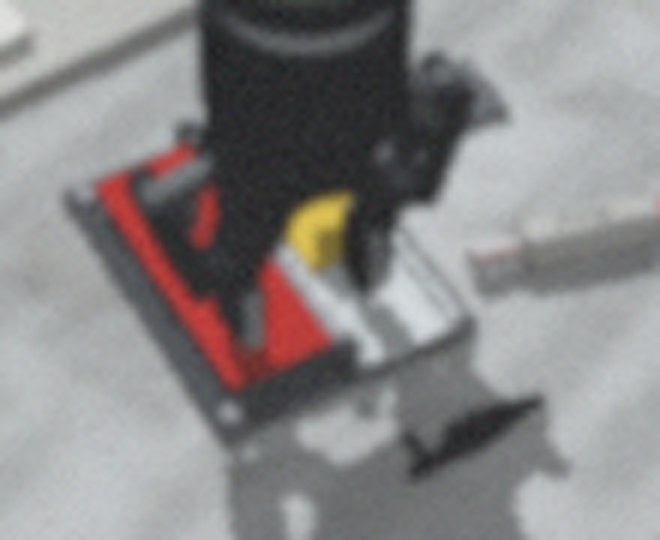

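```bash

python3 -m handwheel '[[46,0,0,0.07,0],[46,0,0,0,0],[46,0.2,0,0,0],[46,0.2,0,0,0],[46,0.2,0,0,0],[46,0.2,0,0,0],[46,0,0,0,0]]'|grep -E 'tcp|force'
python3 -m handwheel '[[46,0.2,0,0,0],[46,0.2,0,0,0],[46,0.2,0,0,0],[46,0.15,0,0,0],[46,0,0,0,0]]'|grep -E 'tcp|force'
python3 - <<'E'
from h import *
from cell import eyes
rel(-.025,.031)
e=eyes.get_image('scene');np.savez('s3.npz',**e)
cv2.imwrite('pics/push1.png',cv2.resize(e['image'][160:250,265:375],None,fx=6,fy=6,interpolation=2)[:,:,::-1])
E
```

```text
tcp_pos: [0.5196, -0.0526, 0.0144]
force: [-8.9, 3.6, 15.7]
gripper_force: 7.8
tcp_pos: [0.5372, -0.0566, 0.0145]
force: [-10.3, 3.2, 16.9]
gripper_force: 8.6
t 8.05 nest xy [-0.0391  0.0318] z 0.0145 yaw err -0.15 units to go [ 0.56  0.03 -0.01] F [-10.33   3.22  16.91] w 0.0459
```

View pics/push1.png

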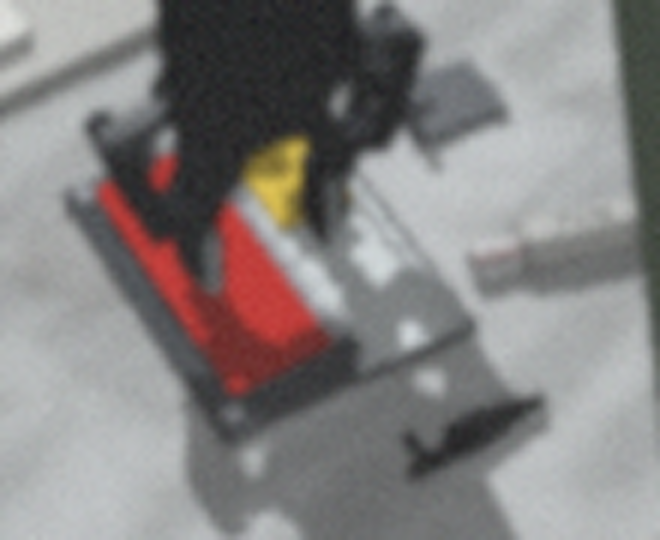

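```bash

python3 -m handwheel '[[46,0,0,-0.08,0],[46,0,0,0,0]]'|grep -E 'tcp|force'
python3 -m handwheel '[[46,0.15,0,0,0],[46,0.15,0,0,0],[46,0.1,0,0,0],[46,0,0,0,0]]'|grep -E 'tcp|force'
python3 -c "
from h import *;rel(-.025,.031)"
```

```text
tcp_pos: [0.5386, -0.0573, 0.0158]
force: [-4.0, 3.1, 6.9]
gripper_force: 3.4
tcp_pos: [0.5486, -0.0598, 0.0156]
force: [-3.5, 1.5, 6.6]
gripper_force: 3.3
t 8.85 nest xy [-0.0273  0.0311] z 0.0156 yaw err -0.19 units to go [ 0.09  0.   -0.  ] F [-3.46  1.46  6.63] w 0.0462
```

Continue in small steps until the x force shows the stop.

```bash

for k in 1; do
python3 -m handwheel '[[46,0.06,0,0,0],[46,0,0,0,0]]'|grep -E 'tcp|force:'
python3 -m handwheel '[[46,0.06,0,0,0],[46,0,0,0,0]]'|grep -E 'tcp|force:'
python3 -m handwheel '[[46,0.06,0,0,0],[46,0,0,0,0]]'|grep -E 'tcp|force:'
done
python3 - <<'E'
from h import *
from cell import eyes
rel(-.025,.031)
e=eyes.get_image('scene');np.savez('s4.npz',**e)
cv2.imwrite('pics/push2.png',cv2.resize(e['image'][160:250,265:375],None,fx=6,fy=6,interpolation=2)[:,:,::-1])
E
```

```text
tcp_pos: [0.5497, -0.0601, 0.0156]
force: [-3.8, 1.6, 6.8]
gripper_force: 3.3
tcp_pos: [0.5512, -0.0604, 0.0156]
force: [-4.4, 1.0, 6.5]
gripper_force: 3.3
tcp_pos: [0.5516, -0.0605, 0.0154]
force: [-6.7, 2.7, 8.2]
gripper_force: 4.7
t 9.6 nest xy [-0.0242  0.0311] z 0.0154 yaw err -0.19 units to go [-0.03  0.    0.  ] F [-6.66  2.68  8.24] w 0.046
```

View pics/push2.png

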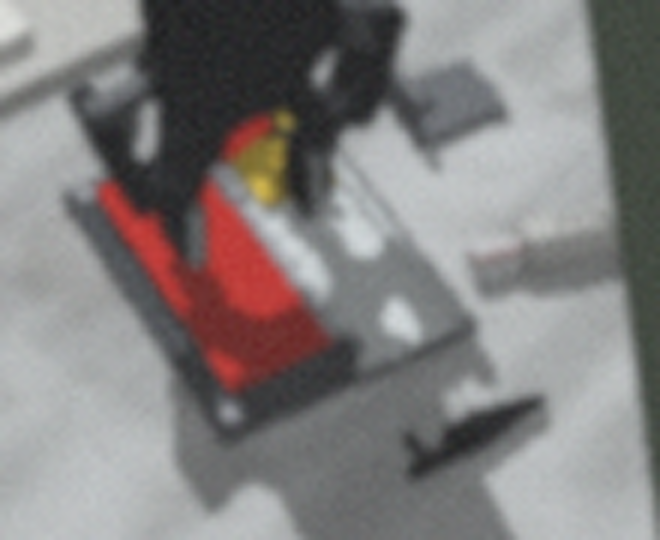

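```bash

python3 -m handwheel '[[46,0.08,0,0,0],[46,0,0,0,0]]'|grep -E 'tcp|force:'
python3 -m handwheel '[[46,0.08,0,0,0],[46,0,0,0,0]]'|grep -E 'tcp|force:'
python3 -c "
from h import *;rel(-.025,.031)"
```

```text
tcp_pos: [0.5516, -0.0605, 0.015]
force: [-9.6, 2.5, 11.1]
gripper_force: 6.7
tcp_pos: [0.5516, -0.0605, 0.015]
force: [-15.1, 4.0, 17.8]
gripper_force: 9.5
t 10.15 nest xy [-0.0242  0.0311] z 0.015 yaw err -0.2 units to go [-0.03  0.    0.  ] F [-15.11   3.95  17.79] w 0.046
```

```bash

python3 -m handwheel '[[46,-0.15,0,0,0],[46,-0.15,0,0,0],[46,-0.1,0,0,0],[46,0,0,0,0]]'|grep -E 'tcp|force:'
python3 -m handwheel '[[46,0,0,-0.2,0],[46,0,0,-0.2,0],[46,0,0,-0.2,0],[46,0,0,-0.3,0],[46,0,0,-0.5,0],[46,0,0,-1,0],[46,0,0,-1,0],[46,0,0,-1,0]]'|grep -E 'tcp|force:'
python3 -m handwheel '[[46,0,0,-1,0],[46,0,1,-1,0],[46,0,1,-1,0],[46,-1,1,0,0],[46,-1,1,0,0],[46,-1,1,0,0],[46,-1,1,0,0],[46,-1,1,0,0]]'|grep -E 'tcp|force:'
python3 -m handwheel '[[46,-0.5,1,0,0],[46,0,1,0,0],[46,0,1,0,0],[46,0,1,0,0],[46,0,1,0,0],[46,0,1,0,0],[46,0,0,0,0]]'|grep -E 'tcp|force:'
python3 - <<'E'
from h import *
from cell import eyes
rel(0,0)
d=eyes.get_image('top');e=eyes.get_image('scene');n=load('nest.npz')
for c in blobs(d,(18,120,80),(35,255,255),(260,125,360,240)):
    b=cv2.boxPoints(cv2.minAreaRect(c));print([(n['R'].T@(ray(d,u,.016)[:2]-n['t'])).round(4).tolist() for u in b])
a=cv2.resize(d['image'][125:245,260:400],None,fx=3,fy=4,interpolation=2);b=cv2.resize(e['image'][140:260,265:360],None,fx=4,fy=4,interpolation=2)
cv2.imwrite('pics/end.png',np.hstack([a,b])[:,:,::-1])
E
```

```text
tcp_pos: [0.5513, -0.0605, 0.0175]
force: [1.7, 1.2, 5.4]
gripper_force: 2.9
tcp_pos: [0.5496, -0.0597, 0.128]
force: [-0.0, -0.4, -0.3]
gripper_force: 0.0
tcp_pos: [0.3879, -0.203, 0.2022]
force: [0.2, -1.6, 0.5]
gripper_force: 0.0
tcp_pos: [0.3431, -0.3472, 0.2022]
force: [0.8, 0.6, -0.3]
gripper_force: 0.0
t 13.53 nest xy [-0.1651 -0.2942] z 0.2022 yaw err -0.36 units to go [  6.53 -11.81  -0.  ] F [ 0.82  0.64 -0.34] w 0.0458
[[-0.0131, 0.0155], [0.0311, 0.0149], [0.0304, -0.0189], [-0.0136, -0.0182]]
```

View pics/end.png

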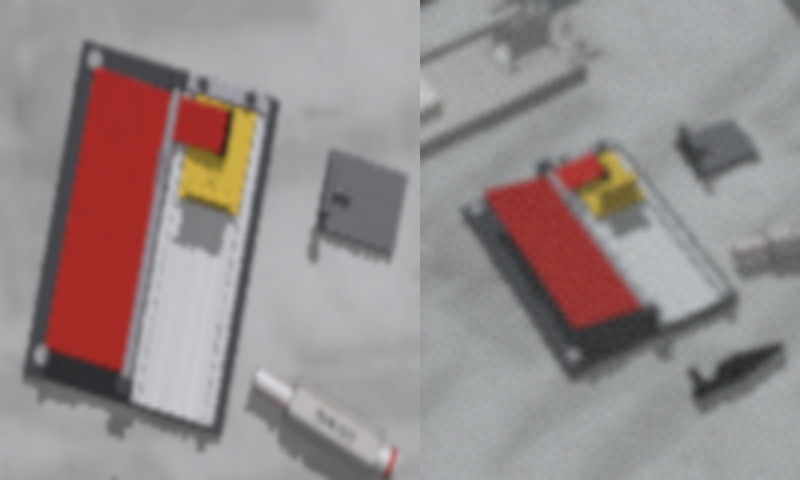

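```bash
python3 -c "
from cell import ticket;print(ticket.sign_off())"
```

```text
the job is handed in; nothing more can be done
None
```

I held the paddle down, pushed the coupon until it stopped hard at the end stop, then released the clip and moved the arm clear. The final images show the coupon home with the clip closed on it, and I handed the job in at about 13.6 s; the hand-in gave no verdict.

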